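# Slide the sample carriage home in the bench photometer and take the reading

### The arm

A 6-joint arm with a two-finger parallel gripper is mounted at the origin on a cart in front of the work surface, level with it; the furniture and walls round the work are solid. World frame = base frame: x ahead of the robot, y to its left, z up, the work surface at z = 0. Lengths are in m, angles in rad, forces in N, time in s.
With the tool pointing down it reaches from about 0.35 to 0.725 m from the base axis. Payload 6 kg.
Tool frame: the origin (TCP) lies midway between the tips of the shut fingers; the grasp point (between the pads) lies 19 mm behind it; z points along the fingers, y is the direction in which the jaws open and shut (so a half turn about z gives the same grasp; the last joint's range is limited). The gripper opens to 85 mm and grips with 20 to 120 N. Pads are 22 mm wide; open, the fingers measure 114 mm over their backs; the gripper's body (76 mm by 85 mm) begins 54 mm behind the grasp point. The pads swing forward as they close: fully open they stand 13 mm farther back than shut.
Start: joints at [0.334, 0.04, 0.085, 0, -1.615, -0.334], TCP at [0.6, 0, 0.231] pointing down, gripper open.
Joint ranges: [-2.56, 2.56], [-1.29, 2.01], [-1.08, 1.49], [-3.29, 1.98], [-2.81, -0.18], [-2.99, 2.99]. Speed limits (rad/s): [2.57, 2.57, 3.01, 3.14, 3.14, 3.14].

### API

Orientations are given as a unit quaternion [w, x, y, z].
In Python, from station import telemetry, cams, workorder, finder gives the robot as it stands. The module is installed in compiled form; this text tells all that it offers.
- The arm moves only by the tool carry_out, never from a script. Its argument "moves" is text: rows parted by semicolons, each of 5 numbers parted by spaces: the shift along the tool's x, y, z in m, then the turn about the tool's z in degrees, then the finger opening in m, from 0 to 0.0854. In form: x y z yaw grip; .... A call has exactly 8 rows; each row shifts and turns the commanded pose from where the row before left it, along the tool's axes as they then stand; what a row does not reach is not made up. A row lasts 1/12 s, in which the tool goes at most 41.7 mm and 7.16 degrees, less where a joint would pass 70% of its speed; a pose out of reach is approached as far as the arm can. A call with a gripper value outside its range is refused whole. The fingers move at their own pace and stop on an object; the grip force is fixed at half the most. Time passes only in rows, so rows that do not move let the fingers close, or fill a call up. It gives the time, the measured TCP pose, the force and the opening at its end, in the units of the state.
- telemetry.state(): the state, without advancing time (a new reading comes with each control period).
- cams.grab_frame(name): name is "scene" or "side" or "wrist"; returns the picture (384x512x3 uint8, red, green, blue); there is no depth.
- cams.camera_model(name): a dict with "vfov" (degrees; the focal length in pixels is half the picture's height over the tangent of half this angle, whatever the lens; pixels are square), "cx", "cy" (the principal point, pixels), "k1" (the pictures are not rectified: a ray, as slopes to the right and down, at radius r is drawn at 1 + k1 r^2 times it, then the intrinsics apply), "world_to_cam" (4x4, takes a point from world to camera coordinates). Camera axes: x right, y up, looking along -z (the intrinsics and any distortion apply to the point x, -y, -z); pixel columns grow to the right and rows downward; lengths in m; the calibration is good to about 2 mm. A picture is of the moment at which its call begins: read the wrist's pose just before it. camera_model takes no time and is no camera call; for the wrist camera it gives the pose at the moment of the call.
- workorder.job_done(): hands the job in, once; it reports no verdict.
Trained networks look in the newest picture that a camera, given by its name, has taken for a name from the list of things; names that differ only in an ending like _2 or _b are one class to them, and where a whole thing is asked for, a point or a joint stands for the part that bears it (a point fixed in the world has none). Each returns a list of dicts, best first, with "conf" (0 to 1); they miss things now and then, are a little off and sometimes report something else, mostly with a low value. They report only what shows in the picture. A call takes as long as a camera call.
- finder.look_for(name, camera): "position" ([column, row] in pixels, amid what is visible of it).
The state is a dict: "t": time; "q": joint angles; "dq": joint speeds; "joint_efforts": joint torques, N m; "ee_pos": TCP position; "orientation": TCP orientation; "force": force on the tool from outside, world axes, zero at the start; "moment": the same for the moment, N m; "grip_width": finger opening in m.
Only numpy, scipy, OpenCV 4.12 (cv2) and the standard library are available. Lean on these libraries where they do the work, as an engineer would, in place of code of your own. Each camera call takes 0.05 s, during which the arm holds its last target.

### The job

Bring the vial on the photometer's rail into the measuring head: with the fingertips press the orange lock button on the carriage down and keep it down while you push the carriage along the rail to its end stop in the white head, never forcing it while it is locked. Let the button spring up so that the carriage is locked there, then press the green key on top of the head and let go of it. Only press and push: pick nothing up, and leave the two spare vials and the forceps where they are.

Things in the scene. Friction and masses are not known exactly. Their poses are not given: they have to be found in the camera images.
- photometer: Bench photometer fixed to the worktop: aluminium rail 44 mm wide, 340 mm long along its own y axis, top 36 mm above the worktop, on cross feet 96 mm wide (the feet reach 48 mm either side). Origin on the worktop under the middle of the rail; x across the rail, z up. The carriage slides along it towards +y into the measuring head at the +y end.
- head_top (a point): Middle of the top of the measuring head, 100 mm above the worktop, at photometer y = 105 mm. The head is 92 mm wide and covers photometer y = 43 to 167 mm: a white housing from 101 mm on and, before it, a fork of two grey cheeks with a 44 mm gap between them, whose undersides are 53 mm above the worktop.
- carriage: Grey carriage riding loosely guided on the rail (60 x 120 mm plate, top 50 mm above the worktop). Origin on worktop level under its middle, axes along the photometer's. It starts with its origin at photometer y = -98 to -57 mm; at y = +35 mm its front meets the rubber end-stop bumpers. Unlocked it slides with a few newtons; locked it does not move.
- vial_cap (a point): Top of the white cap of the vial that is fixed in the socket at the front of the carriage: 27 mm in diameter, top 113 mm above the worktop, 70 mm ahead (photometer +y) of the lock button's centre. It rides with the carriage and at the end stop stands between the cheeks.
- lock_button (a joint): Travel of the orange lock button in m: 0 up, 0.008 fully down. It works a spring pawl in a toothed rack (5 mm pitch) along the rail: up, the carriage is locked; pressed at least 0.005 the carriage is free. It takes about 5.5 N to start it and 9 N to hold it fully down, and it springs back when let go.
- lock_top (a point): Centre of the top face of the orange lock button, 36 x 36 mm, on the carriage centre line, 78 mm above the worktop when up. It rides with the carriage.
- push_face (a point): Centre of the rear (photometer -y) face of the carriage's upright push plate with its ribbed black facing: 44 mm wide, its top edge 94 mm above the worktop (16 mm above the button). It stands just in front of the button, 22 mm ahead of the button's centre, 82 mm above the worktop,, so that a fingertip on the button can push against it.
- read_key (a joint): Travel of the green key on top of the head in m: 0 up, 0.004 fully down; it takes 4 N and springs back.
- read_key_top (a point): Centre of the top face of the round green key, 22 mm in diameter, about 115 mm above the worktop when up; it is pressed straight down.
- vial_brown: Spare glass vial with a white cap and brown content, 27 mm in diameter, 61 mm high, standing loose behind the rail; origin at the centre of its foot. Bystander.
- vial_pink: Spare glass vial with a white cap and pink content, 27 mm in diameter, 61 mm high, standing loose behind the rail; origin at the centre of its foot. Bystander.
- forceps: Steel forceps, 134 mm long along its y axis, 9 mm high, lying loose in front of the rail; origin at the middle of its underside. Bystander.

How it is judged:
On the way, in this order (a step that is already met when the one before it is completed fails the run):
1. the lock button is pressed down before the carriage has left its place (value of joint lock_button above 0.004 m and distance of push_face from where it was at the start of the episode below 0.015 m), for 0.05 s.
2. the carriage stands at its end stop with the lock button still down (y of carriage in the frame of photometer above 0.031 m and value of joint lock_button above 0.004 m), for 0.05 s.
3. the lock button has sprung up with the carriage at its end stop (y of carriage in the frame of photometer above 0.031 m and value of joint lock_button below 0.001 m), for 0.2 s.
4. the green key is pressed down (value of joint read_key above 0.0025 m), for 0.05 s.
At the end, for the whole second after the job is handed in: The carriage rests within 4 mm of its end stop, the lock button is up (less than 1 mm down, so the carriage is locked) and the green key is up again (all of step 3 and value of joint read_key below 0.001 m and linear speed of carriage below 0.005 m/s); the robot touches nothing.
It fails at once if the carriage was forced along with its lock on, or the lock button was let go part-way (value of joint lock_button below 0.0008 m and distance of push_face from where it was at the start of the episode above 0.02 m and y of carriage in the frame of photometer below 0.025 m).
It fails at once if the green key was pressed before the carriage was locked at its end stop (value of joint read_key above 0.002 m and (y of carriage in the frame of photometer below 0.031 m or value of joint lock_button above 0.0015 m)).
It fails at once if a spare vial was moved or lifted (distance of any of vial_brown, vial_pink from where it was at the start of the episode above 0.015 m).
It fails at once if the forceps were moved or lifted (distance of forceps from where it was at the start of the episode above 0.015 m).
It fails at once if the carriage was lifted off its rail (z of carriage in the frame of photometer above 0.008 m).
It also fails if it takes over 51 s, if anything falls off the work surface, if the arm or the gripper's body presses on something with over 40 N, if the wrist force passes 120 N, or if a joint passes its speed limit or range.

## Working session

There is one attempt and no reset: what is moved stays moved. The work goes in short steps, Python scripts to look and compute and a tool call to move; the robot and the scene stay as the last step left them, time stands still between calls to the robot, and variables do not carry over. Pictures are saved under pics/ and viewed, and the job is handed in when it is done.

Besides the shell and the picture viewer there is one more tool, called after "Emit:" in YAML: its name, and indented under it one key for each argument. carry_out: Moves the arm, as the interface text tells. Its arguments: {"type":"object","properties":{"moves":{"type":"string"}},"required":["moves"]}

```bash
mkdir -p pics; cat > h.py <<'E'
import numpy as np, cv2
from station import telemetry, cams, workorder, finder
def model(n):
    m=cams.camera_model(n); f=192/np.tan(np.radians(m['vfov'])/2)
    return f,m['cx'],m['cy'],m['k1'],np.array(m['world_to_cam'])
def proj(P,M):
    f,cx,cy,k1,T=M; c=T[:3,:3]@np.array(P)+T[:3,3]; s=np.array([c[0],-c[1]])/-c[2]; s=s*(1+k1*(s@s)); return np.array([cx+f*s[0],cy+f*s[1]])
def ray(p,M):
    f,cx,cy,k1,T=M; d=np.array([(p[0]-cx)/f,(p[1]-cy)/f]); s=d.copy()
    for _ in range(30): s=d/(1+k1*(s@s))
    R=T[:3,:3]; o=-R.T@T[:3,3]; return o,R.T@np.array([s[0],-s[1],-1])
def atz(p,z,M):
    o,d=ray(p,M); return o+d*(z-o[2])/d[2]
E
python3 - <<'E'
from h import *
print(telemetry.state())
Z=dict(lock_top=.078,push_face=.082,vial_cap=.113,read_key_top=.115,head_top=.1,vial_brown=.03,vial_pink=.03,forceps=.005)
for n in ['scene','side','wrist']:
    im=cams.grab_frame(n); cv2.imwrite(f'pics/{n}0.png',im[:,:,::-1]); M=model(n); print(n,M[:4],(-M[4][:3,:3].T@M[4][:3,3]).round(3))
    for k,z in Z.items():
        for r in finder.look_for(k,n)[:2]: print(n,k,np.round(r['position'],1),round(r['conf'],2),atz(r['position'],z,M).round(4))
E
```

```text
{'t': 0.0, 'q': array([ 3.33705245e-01,  4.08123463e-02,  8.38046675e-02, -4.40166753e-04,
       -1.61548175e+00, -3.33686937e-01]), 'dq': array([-0.00150187, -0.00040809,  0.00025142,  0.00027569,  0.00089078,
       -0.00052778]), 'joint_efforts': array([-7.27207535e-04, -3.68200672e+01,  3.47413230e+01,  6.93227157e+00,
       -5.48646509e-03, -9.47124363e-06]), 'ee_pos': array([5.99678553e-01, 7.92695580e-05, 2.30279782e-01]), 'orientation': array([ 6.65673236e-04,  7.07119804e-01, -7.07093218e-01, -5.67337505e-04]), 'force': array([-0.00951877,  0.31798433, -0.42797443]), 'moment': array([-0.00826484, -0.01549255,  0.02432714]), 'grip_width': 0.08511486700365845}
scene (np.float64(408.86790467283487), 258.87411108820896, 195.83747698749423, -0.029269814387833163) [0.064 0.553 0.654]
scene lock_top [270.5 183.1] 0.42 [0.6012 0.0291 0.078 ]
scene push_face [260.3 205.9] 0.71 [0.5525 0.1037 0.082 ]
scene vial_cap [262.4 209.9] 0.69 [0.5142 0.133  0.113 ]
scene read_key_top [217.4 250.2] 0.42 [0.483  0.2685 0.115 ]
scene head_top [222.7 253.2] 0.82 [0.4825 0.2577 0.1   ]
scene vial
[... 673 characters left out ...]
 0.03  ]
side vial_pink [231.5 243.2] 0.3 [0.4793 0.0445 0.03  ]
side forceps [229.  241.4] 0.73 [0.4832 0.0797 0.005 ]
wrist (np.float64(293.31781899446725), 257.6889578177027, 194.09017659159645, -0.07802338414418102) [ 0.601 -0.083  0.375]
wrist lock_top [262.  219.8] 0.95 [0.5961 0.0485 0.078 ]
wrist push_face [278.2 232.6] 0.72 [0.5781 0.0623 0.082 ]
wrist vial_cap [278.1 233.2] 0.61 [0.5806 0.0476 0.113 ]
wrist head_top [303.4 294.3] 0.79 [0.5489 0.1315 0.1   ]
wrist vial_brown [201.2 246.4] 0.97 [0.6762 0.1086 0.03  ]
wrist vial_pink [228.2 300.7] 0.75 [0.6434 0.1971 0.03  ]
wrist forceps [351.2 234.8] 0.56 [0.4686 0.1044 0.005 ]
wrist forceps [302.2 295.1] 0.43 [0.5328 0.207  0.005 ]
```

```bash
python3 - <<'E'
import cv2
for n in ['scene','side','wrist']:
    im=cv2.imread(f'pics/{n}0.png'); im=im[130:310,140:400]; cv2.imwrite(f'pics/{n}0c.png',cv2.resize(im,None,fx=3,fy=3,interpolation=cv2.INTER_CUBIC))
E
```

```text
(no output)
```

View pics/scene0c.png

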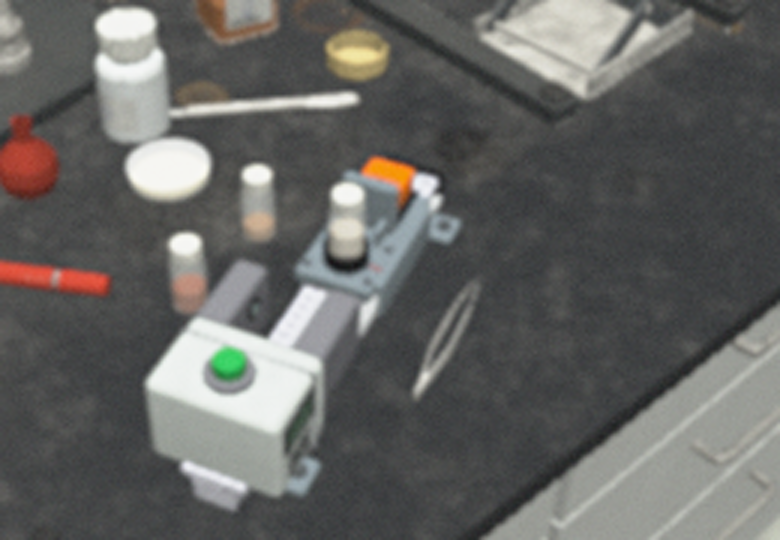

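View pics/side0c.png

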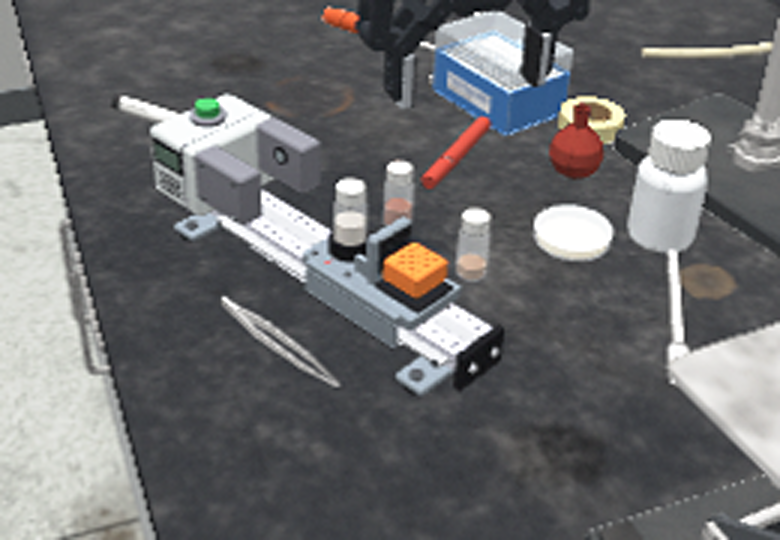

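View pics/wrist0c.png

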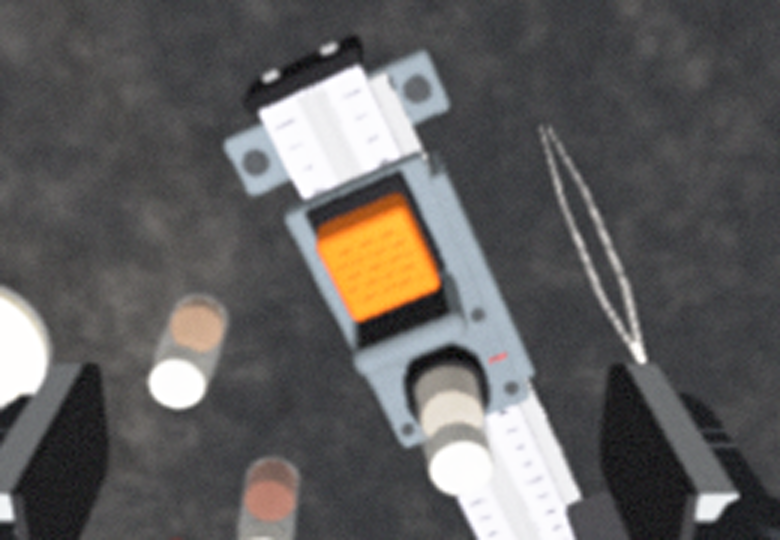

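```bash
python3 - <<'E'
from h import *
from scipy.optimize import least_squares
Ms={n:model(n) for n in ['scene','side','wrist']}
pt=lambda u,v:np.array([140+u/3,130+v/3])
obs=[('wrist','b',pt(381,263)),('side','b',pt(415,263)),('wrist','v',pt(460,468)),('scene','v',pt(347,192)),('side','v',pt(350,186)),
('scene','k',pt(229,360)),('side','k',pt(207,104))]
Z=dict(b=.078,v=.113,k=.115)
for n,k,p in obs: print(n,k,atz(p,Z[k],Ms[n]).round(4))
# head top corners in scene: left-back(193,320)..., base bracket etc
for n,p,z,l in [('side',pt(152,128),.1,'head'),('scene',pt(147,385),.1,'far left'),('scene',pt(305,405),.1,'near'),('scene',pt(325,368),.1,'right'),('scene',pt(193,322),.1,'left'),('wrist',pt(247,107),.03,'railend'),('wrist',pt(361,45),.03,'railend')]: print(l,n,atz(p,z,Ms[n]).round(4))
def f(x):
    u=np.array([np.cos(x[2]),np.sin(x[2])]); r=[]
    P=dict(b=[x[0],x[1],.078],v=[*(x[:2]+.07*u),.113],k=[x[3],x[4],.115])
    return np.concatenate([proj(P[k],Ms[n])-p for n,k,p in obs])
s=least_squares(f,[.6,.04,2,.48,.27]); print(s.x.round(4),np.degrees(s.x[2]),s.fun.round(1))
u=np.array([np.cos(s.x[2]),np.sin(s.x[2])]); d=s.x[3:]-s.x[:2]; print('key along',d@u,'lat',d@[-u[1],u[0]])
E
```

```text
wrist b [0.5906 0.046  0.078 ]
side b [0.5896 0.04   0.078 ]
wrist v [0.5627 0.1104 0.113 ]
scene v [0.5609 0.1102 0.113 ]
side v [0.5608 0.105  0.113 ]
scene k [0.4846 0.2697 0.115 ]
side k [0.4871 0.263  0.115 ]
head side [0.4377 0.2636 0.1   ]
far left scene [0.5116 0.3114 0.1   ]
near scene [0.4384 0.2493 0.1   ]
right scene [0.4533 0.2212 0.1   ]
left scene [0.5371 0.2596 0.1   ]
railend wrist [ 0.6435 -0.0014  0.03  ]
railend wrist [ 0.5977 -0.0263  0.03  ]
[0.5906 0.0455 1.9831 0.4862 0.2684] 113.62292882276284 [-0.  -0.4 -0.5 -1.5  0.2 -0.6 -0.3 -0.5 -0.  -1.2  0.  -0.8 -0.8 -0.9]
key along 0.24601885306514668 lat 0.0063223686666157375
```

Emit:
carry_out:
  moves: "-0.013 0.003 0.02 0 0; -0.013 0.003 0.02 0 0; -0.013 0.003 0.02 0 0; -0.012 0.003 0.015 0 0; 0 0 0 -6.25 0; 0 0 0 -6.25 0; 0 0 0 -6.25 0; 0 0 0 -6.25 0"

```text
t: 2.02
ee_pos: [0.5879, 0.0511, 0.1562]
orientation: [0.0, 0.845, -0.535, -0.0]
force: [0.3, 0.0, 0.6]
grip_width: 0.0004
```

```bash
cat > look.py <<'E'
from h import *
import sys
t=sys.argv[1]
s=telemetry.state(); print(s['t'],s['ee_pos'].round(4),s['orientation'].round(4),s['force'].round(2),s['grip_width'])
for n in sys.argv[2:]:
    im=cams.grab_frame(n)[:,:,::-1]
    if n!='wrist': im=im[130:310,140:400]
    cv2.imwrite(f'pics/{n}{t}.png',cv2.resize(im,None,fx=3 if n!='wrist' else 1.5,fy=3 if n!='wrist' else 1.5,interpolation=cv2.INTER_CUBIC))
E
python3 look.py 1 wrist side
```

```text
2.0167 [0.5879 0.0511 0.1562] [ 1.000e-04  8.449e-01 -5.349e-01 -0.000e+00] [0.31 0.02 0.63] 0.00040329680116667677
```

View pics/wrist1.png

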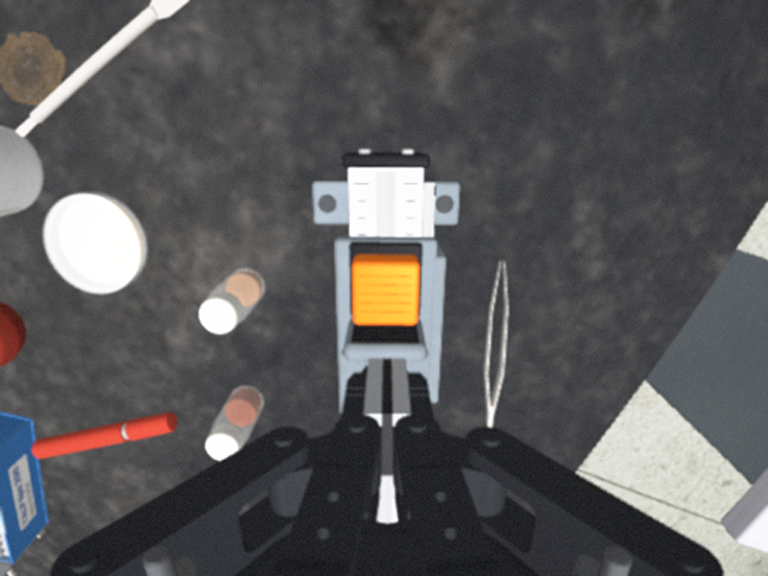

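View pics/side1.png

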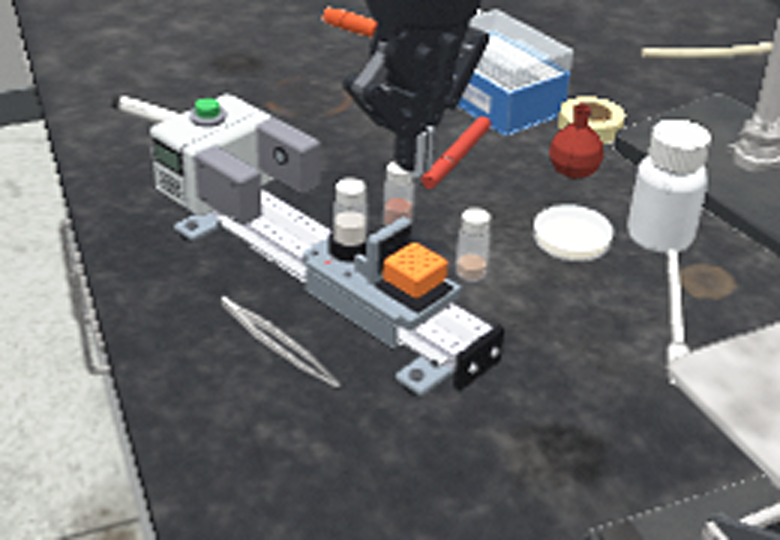

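```bash
python3 - <<'E'
from h import *
M=model('wrist'); s=telemetry.state(); tcp=s['ee_pos']
a=np.radians(115);u=np.array([np.cos(a),np.sin(a)]);l=np.array([-u[1],u[0]])
for nm,p,z in [('btn front L',(354,326),.078),('btn front R',(419,326),.078),('btn rear L',(355,263),.078),('btn rear R',(418,262),.078),('plate rear top L',(348,346),.094),('plate rear top R',(424,346),.094),('railendL',(343,160),.03),('railendR',(430,160),.03),('carr rearL',(335,240),.05),('carr rearR',(436,240),.05)]:
    P=atz(np.array(p)/1.5,z,M); d=P[:2]-tcp[:2]; print(nm,P.round(4),'ahead of tcp',(d@u).round(4),'lat',(d@l).round(4))
E
```

```text
btn front L [0.5995 0.0705 0.078 ] ahead of tcp 0.0128 lat -0.0186
btn front R [0.5671 0.0554 0.078 ] ahead of tcp 0.0128 lat 0.0171
btn rear L [0.6134 0.0375 0.078 ] ahead of tcp -0.023 lat -0.0173
btn rear R [0.5838 0.0231 0.078 ] ahead of tcp -0.0236 lat 0.0156
plate rear top L [0.5995 0.0754 0.094 ] ahead of tcp 0.0172 lat -0.0207
plate rear top R [0.5638 0.0587 0.094 ] ahead of tcp 0.0171 lat 0.0187
railendL [ 0.6432 -0.0041  0.03  ] ahead of tcp -0.0733 lat -0.0267
railendR [ 0.5964 -0.0259  0.03  ] ahead of tcp -0.0733 lat 0.0249
carr rearL [0.6281 0.0376 0.05  ] ahead of tcp -0.0292 lat -0.0307
carr rearR [0.5751 0.0128 0.05  ] ahead of tcp -0.0292 lat 0.0278
```

Emit:
carry_out:
  moves: "-0.001 -0.001 0.018 0 0; -0.001 0 0.018 0 0; -0.001 0 0.018 0 0; 0 0 0.018 0 0; 0 0 0.003 0 0; 0 0 0.003 0 0; 0 0 0.002 0 0; 0 0 0 0 0"

```text
t: 2.78
ee_pos: [0.5881, 0.054, 0.0779]
orientation: [-0.0, 0.843, -0.538, 0.001]
force: [-1.6, -0.2, 2.9]
grip_width: 0.0002
```

```bash
python3 look.py 2 wrist side
```

```text
2.7833 [0.5881 0.054  0.0779] [-3.000e-04  8.431e-01 -5.377e-01  7.000e-04] [-1.61 -0.21  2.93] 0.0002370154190419613
```

View pics/wrist2.png

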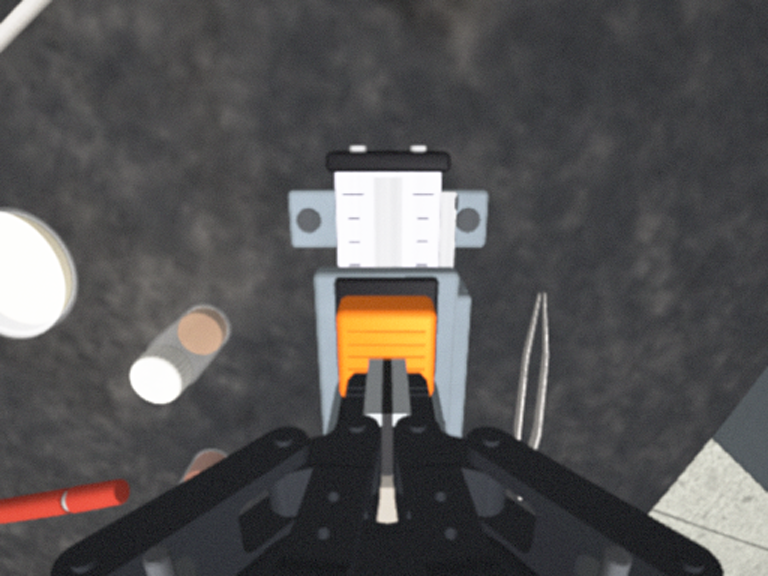

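View pics/side2.png

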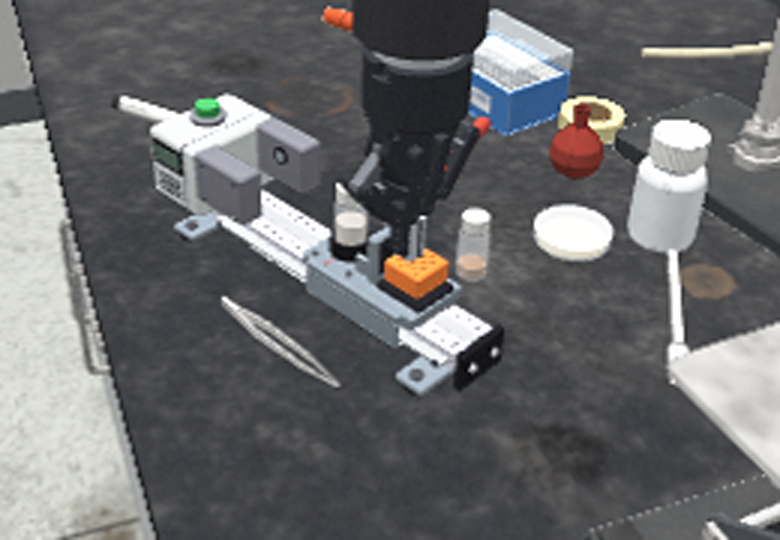

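Emit:
carry_out:
  moves: "0 0 0.002 0 0; 0 0 0.002 0 0; 0 0 0.002 0 0; 0 0 0.001 0 0; 0 0 0 0 0; 0 0 0 0 0; 0 0 0 0 0; 0 0 0 0 0"

```text
t: 3.55
ee_pos: [0.5883, 0.0541, 0.0714]
orientation: [-0.001, 0.843, -0.537, 0.001]
force: [-3.4, 0.2, 8.6]
grip_width: -0.0001
```

```bash
python3 look.py 3 wrist side
```

```text
3.55 [0.5883 0.0541 0.0714] [-6.000e-04  8.433e-01 -5.374e-01  9.000e-04] [-3.37  0.23  8.62] -7.108613483502183e-05
```

View pics/side3.png

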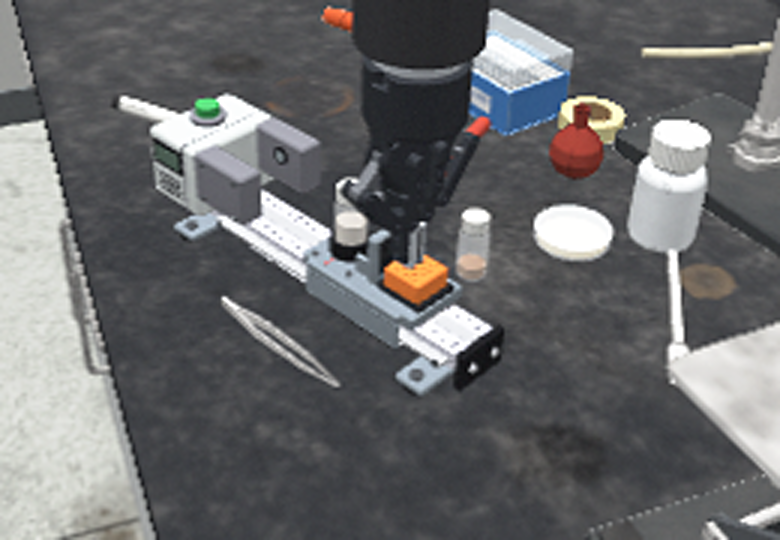

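Emit:
carry_out:
  moves: "0 0 0.0015 0 0; -0.002 0 0 0 0; -0.003 0 0 0 0; -0.003 0 0 0 0; -0.003 0 0 0 0; -0.003 0 0 0 0; 0 0 0 0 0; 0 0 0 0 0"

```text
t: 4.32
ee_pos: [0.5827, 0.0661, 0.0703]
orientation: [-0.0, 0.843, -0.537, 0.002]
force: [-3.7, -2.8, 8.7]
grip_width: 0.0001
```

```bash
python3 look.py 4 wrist side
```

```text
4.3167 [0.5827 0.0661 0.0703] [-4.000e-04  8.433e-01 -5.375e-01  1.600e-03] [-3.71 -2.82  8.71] 5.197032726237443e-05
```

View pics/wrist4.png

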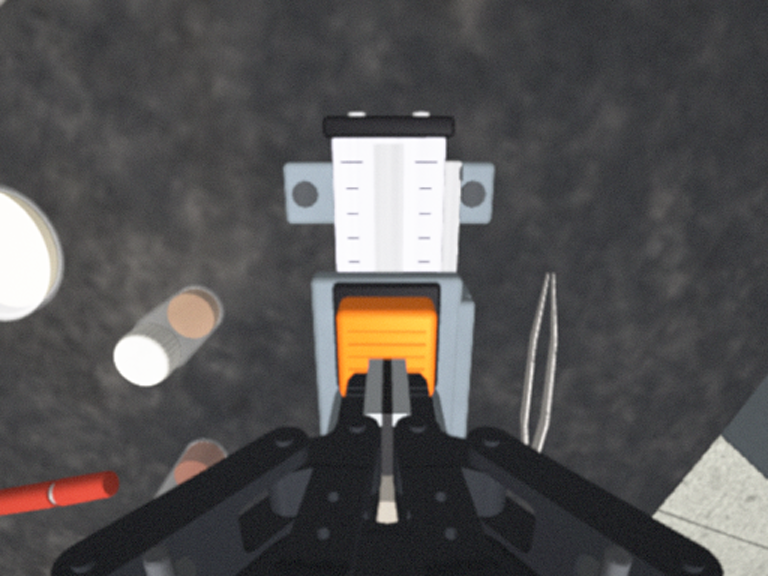

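View pics/side4.png

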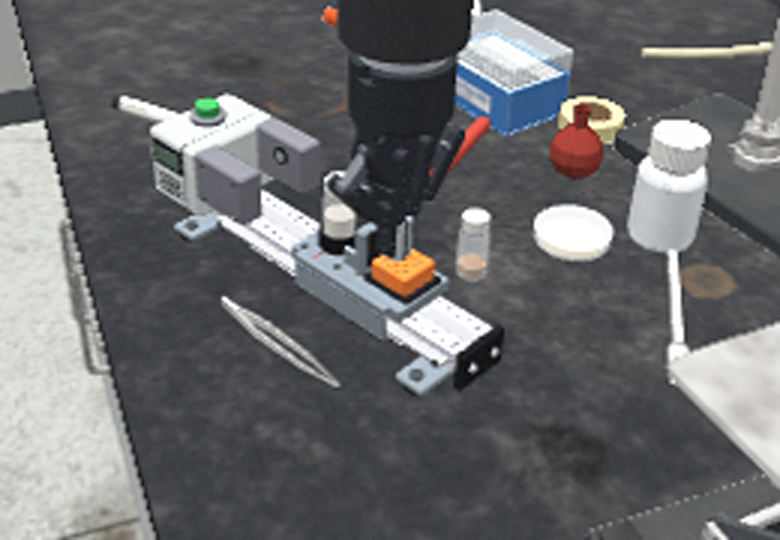

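Emit:
carry_out:
  moves: "-0.004 0.0005 0 0 0; -0.006 0 0 0 0; -0.007 0 0 0 0; -0.007 0 0 0 0; -0.007 0 0 0 0; -0.007 0 0 0 0; -0.006 0 0 0 0; -0.004 0 0 0 0"

```text
t: 5.08
ee_pos: [0.5623, 0.1097, 0.0705]
orientation: [-0.001, 0.843, -0.537, 0.002]
force: [-0.5, -4.3, 8.2]
grip_width: -0.0001
```

```bash
python3 look.py 5 wrist side
```

```text
5.0833 [0.5623 0.1097 0.0705] [-7.000e-04  8.433e-01 -5.374e-01  1.900e-03] [-0.47 -4.27  8.2 ] -0.0001236131890546067
```

View pics/wrist5.png

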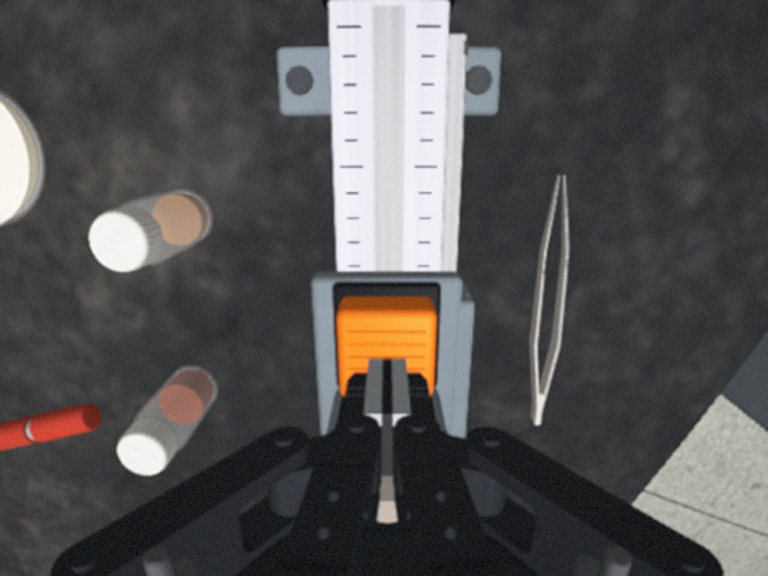

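View pics/side5.png

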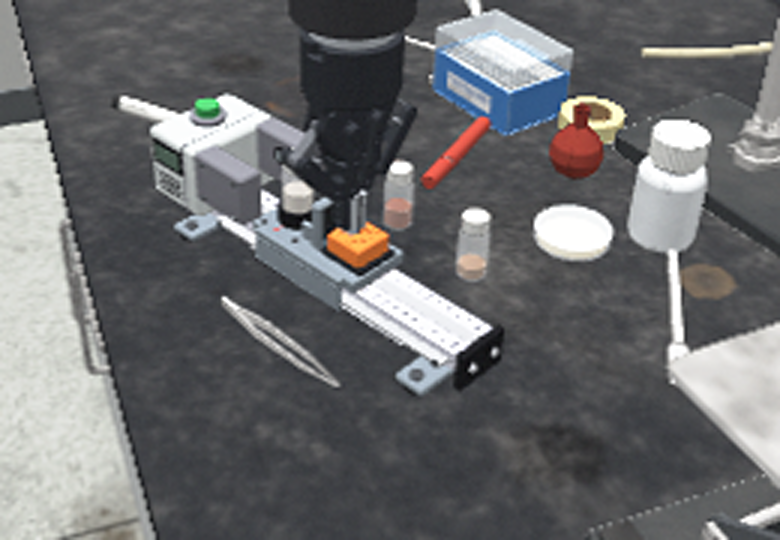

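Emit:
carry_out:
  moves: "-0.004 0 0 0 0; -0.005 0 0 0 0; -0.005 0 0 0 0; -0.005 0 0 0 0; -0.005 0 0 0 0; -0.004 0 0 0 0; -0.003 0 0 0 0; -0.002 0 0 0 0"

```text
t: 5.85
ee_pos: [0.5484, 0.1395, 0.0705]
orientation: [-0.001, 0.843, -0.537, 0.002]
force: [-0.1, -4.8, 8.3]
grip_width: -0.0004
```

```bash
python3 look.py 6 wrist side
```

```text
5.85 [0.5484 0.1395 0.0705] [-7.000e-04  8.433e-01 -5.375e-01  1.800e-03] [-0.12 -4.85  8.29] -0.0003555707317102878
```

View pics/side6.png

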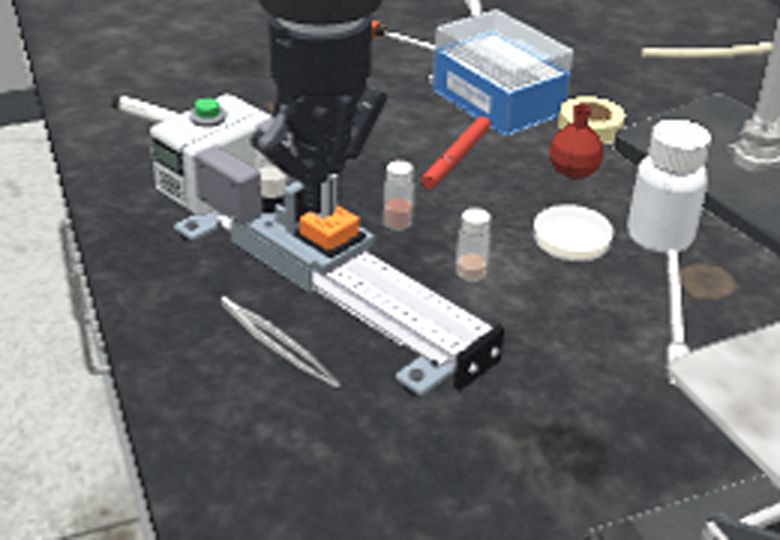

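Still sliding freely (5 N along the rail); creep towards the stop.

Emit:
carry_out:
  moves: "-0.001 0 0 0 0; -0.001 0 0 0 0; -0.001 0 0 0 0; -0.001 0 0 0 0; -0.001 0 0 0 0; -0.001 0 0 0 0; -0.001 0 0 0 0; 0 0 0 0 0"

```text
t: 6.62
ee_pos: [0.5454, 0.1458, 0.0704]
orientation: [-0.001, 0.843, -0.538, 0.002]
force: [-0.7, -4.0, 8.9]
grip_width: 0.0002
```

```bash
python3 look.py 7 wrist
```

```text
6.6167 [0.5454 0.1458 0.0704] [-7.000e-04  8.433e-01 -5.375e-01  1.700e-03] [-0.7  -4.04  8.92] 0.00018440592318083994
```

View pics/wrist7.png

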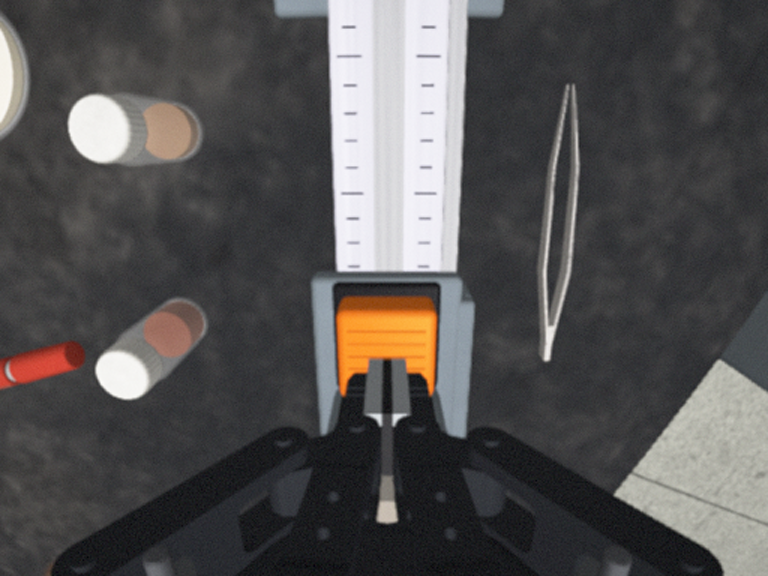

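Emit:
carry_out:
  moves: "-0.001 0 0 0 0; -0.001 0 0 0 0; -0.001 0 0 0 0; -0.001 0 0 0 0; -0.001 0 0 0 0; -0.001 0 0 0 0; -0.001 0 0 0 0; -0.001 0 0 0 0"

```text
t: 7.33
ee_pos: [0.5432, 0.1514, 0.0708]
orientation: [-0.0, 0.843, -0.538, 0.003]
force: [7.0, -13.4, 5.3]
grip_width: 0.0001
```

```bash
python3 look.py 8 wrist side scene
```

```text
7.3333 [0.5432 0.1514 0.0708] [-1.000e-04  8.431e-01 -5.378e-01  3.300e-03] [  6.97 -13.43   5.3 ] 0.00011347675378753675
```

View pics/side8.png

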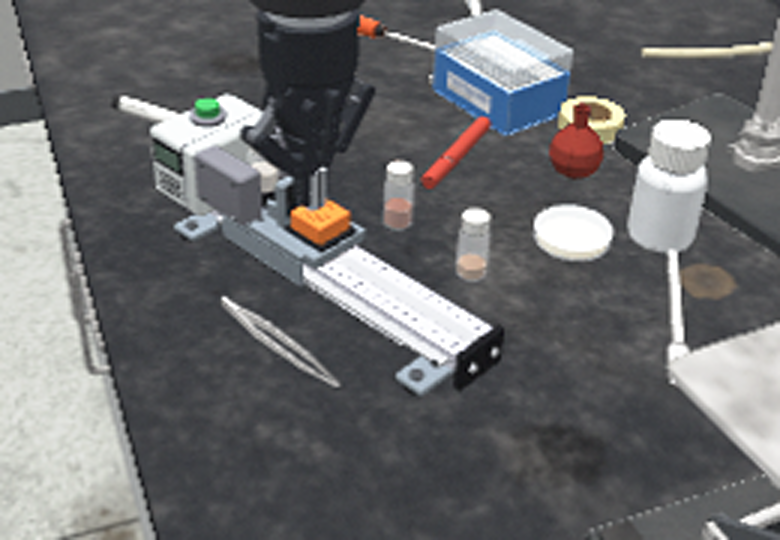

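View pics/scene8.png

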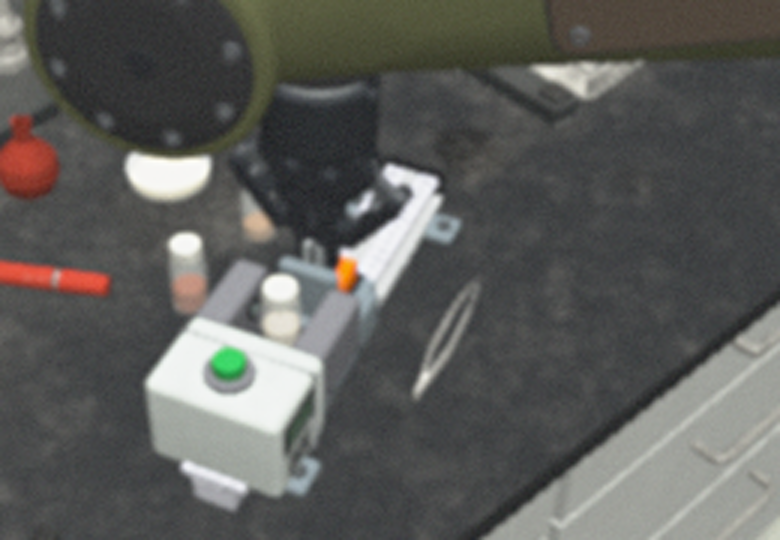

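View pics/wrist8.png

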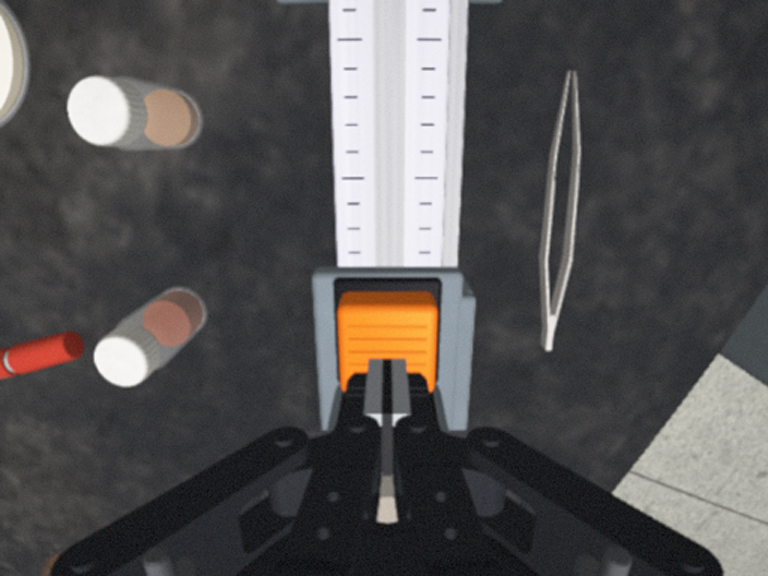

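Emit:
carry_out:
  moves: "-0.001 0 0 0 0; -0.001 0 0 0 0; 0 0 0.001 0 0; 0 0 0 0 0; 0 0 0 0 0; 0 0 0 0 0; 0 0 0 0 0; 0 0 0 0 0"

```text
t: 8.15
ee_pos: [0.5432, 0.1514, 0.0708]
orientation: [0.0, 0.843, -0.538, 0.005]
force: [6.9, -16.9, 9.4]
grip_width: -0.0001
```

```bash
python3 look.py 9 wrist; python3 - <<'E'
from h import *
M=model('scene'); a=np.radians(115);u=np.array([np.cos(a),np.sin(a)])
v0=atz([140+347/3,130+192/3],.113,M);v1=atz([140+281/3,130+285/3],.113,M);k=atz([140+229/3,130+360/3],.115,M)
print((v1-v0)[:2]@u,(k-v1)[:2]@u)
E
```

```text
8.15 [0.5432 0.1514 0.0708] [ 5.000e-04  8.428e-01 -5.382e-01  4.600e-03] [  6.89 -16.89   9.37] -0.00013332012860245963
0.10386678269712753 0.07293158406553926
```

View pics/wrist9.png

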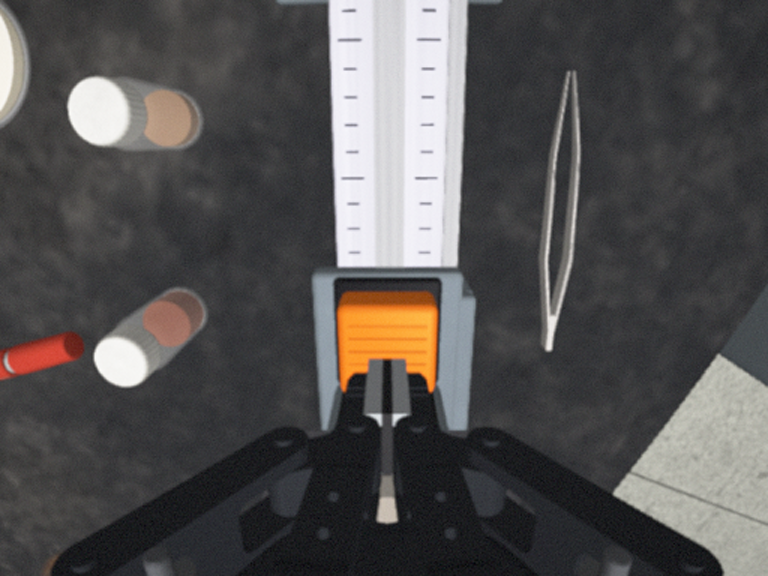

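Emit:
carry_out:
  moves: "0.0015 0 0 0 0; 0.0015 0 -0.001 0 0; 0 0 -0.002 0 0; 0 0 -0.003 0 0; 0 0 -0.003 0 0; 0 0 -0.003 0 0; 0 0 -0.003 0 0; 0 0 0 0 0"

```text
t: 8.87
ee_pos: [0.5413, 0.1508, 0.0814]
orientation: [0.001, 0.843, -0.538, 0.001]
force: [4.4, -8.4, -4.2]
grip_width: 0.0001
```

```bash
python3 look.py 10 wrist side
```

```text
8.8667 [0.5413 0.1508 0.0814] [ 1.300e-03  8.429e-01 -5.381e-01  6.000e-04] [ 4.37 -8.41 -4.2 ] 9.398492354758315e-05
```

View pics/side10.png

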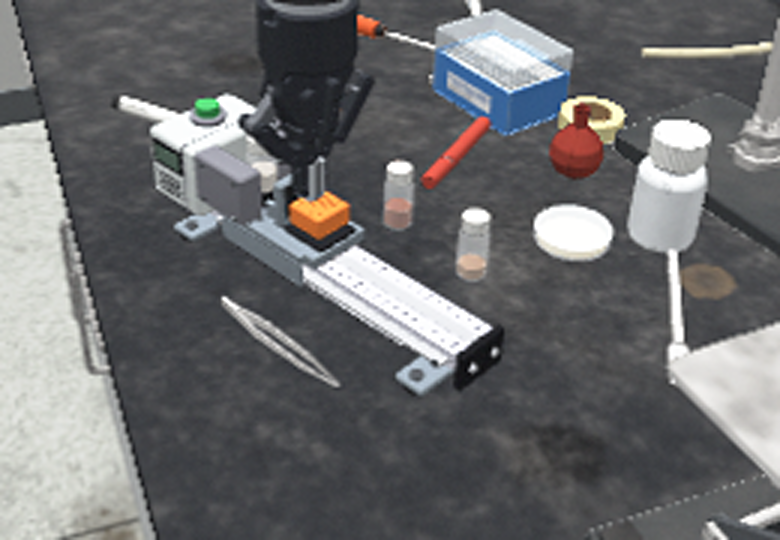

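View pics/wrist10.png

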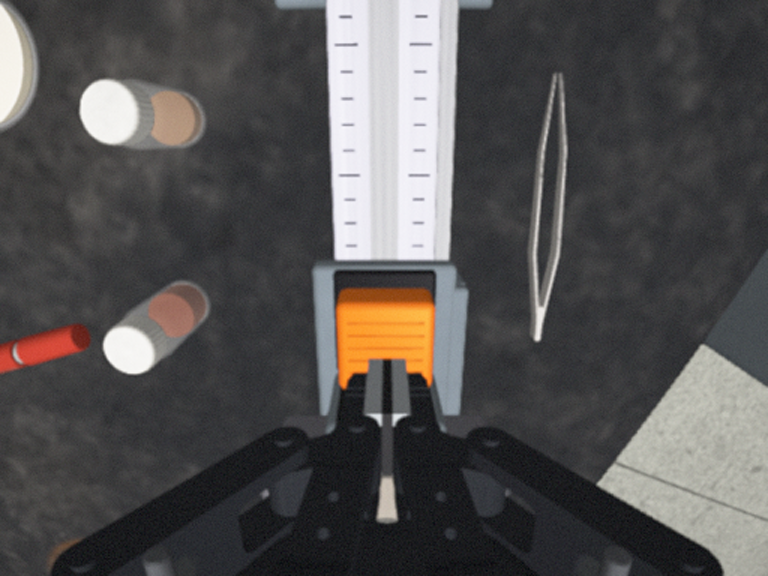

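Emit:
carry_out:
  moves: "0.003 0 0 0 0; 0.004 0 0 0 0; 0.002 0 -0.002 0 0; 0 0 -0.01 0 0; 0 0 -0.02 0 0; 0 0 -0.02 0 0; 0 0 -0.02 0 0; 0 0 -0.01 0 0"

```text
t: 9.63
ee_pos: [0.546, 0.145, 0.168]
orientation: [-0.002, 0.843, -0.537, 0.001]
force: [-0.2, 0.4, 1.6]
grip_width: 0.0002
```

```bash
python3 look.py 11 wrist side; python3 - <<'E'
from h import *
p=telemetry.state()['ee_pos']; a=np.radians(115);u=np.array([np.cos(a),np.sin(a)]);l=np.array([-u[1],u[0]])
d=np.array([.4862,.2684])-p[:2]; print('to key: toolx',-(d@u),'tooly',d@l, 'r',np.hypot(.486,.268))
E
```

```text
9.6333 [0.546 0.145 0.168] [-0.002   0.8434 -0.5372  0.0014] [-0.25  0.4   1.56] 0.00023888458734369337
to key: toolx -0.1368723710168741 tooly 0.0021117405901847517 r 0.5549954954772156
```

View pics/wrist11.png

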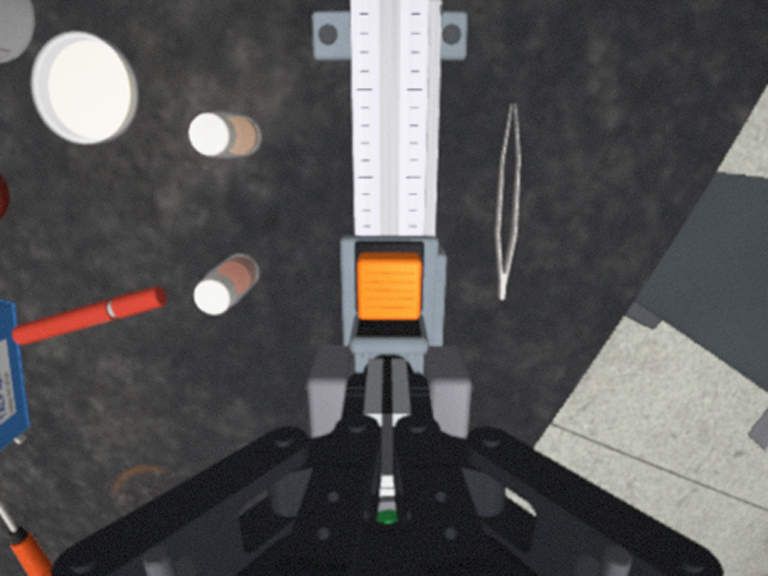

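View pics/side11.png

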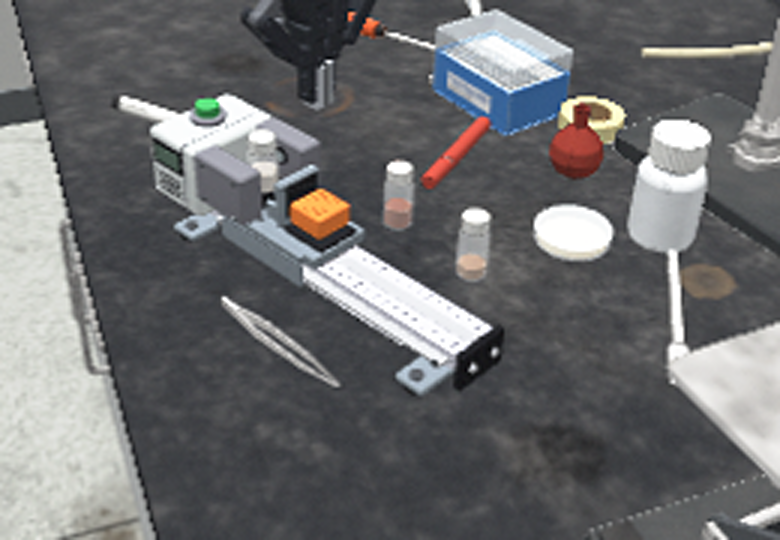

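Emit:
carry_out:
  moves: "-0.01 0.001 0 0 0; -0.02 0.001 0 0 0; -0.022 0 0 0 0; -0.025 0 0 0 0; -0.025 0 0 0 0; -0.022 0 0 0 0; -0.013 0 0 0 0; 0 0 0 0 0"

```text
t: 10.4
ee_pos: [0.4836, 0.2698, 0.1623]
orientation: [0.001, 0.844, -0.536, -0.001]
force: [-0.3, -0.3, -0.2]
grip_width: 0.0006
```

```bash
python3 look.py 12 scene side wrist
```

```text
10.4 [0.4836 0.2698 0.1623] [ 9.000e-04  8.441e-01 -5.361e-01 -6.000e-04] [-0.33 -0.26 -0.22] 0.0006166259581105367
```

View pics/scene12.png

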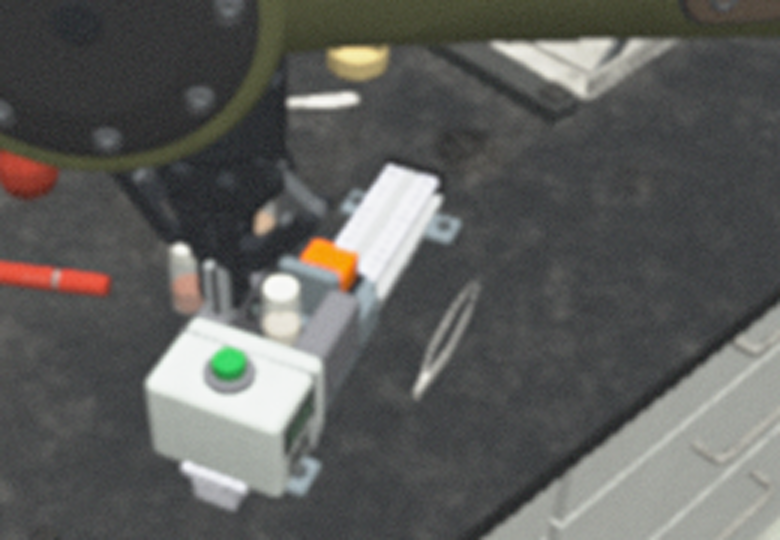

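View pics/side12.png

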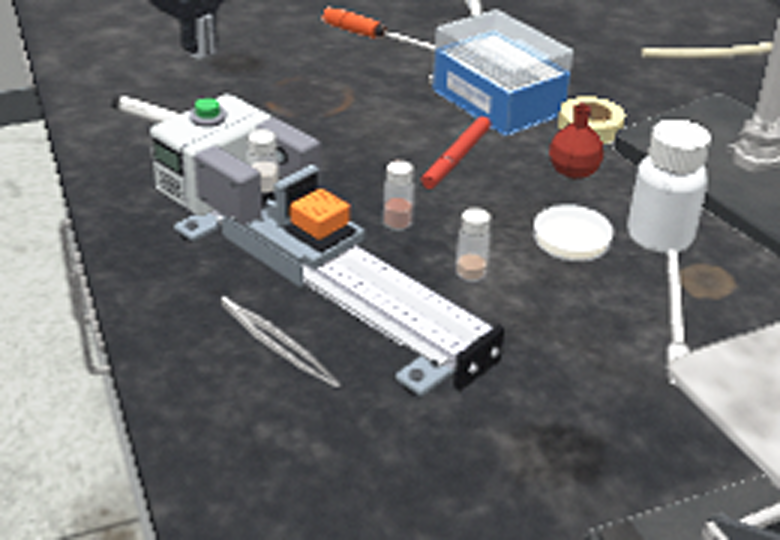

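View pics/wrist12.png

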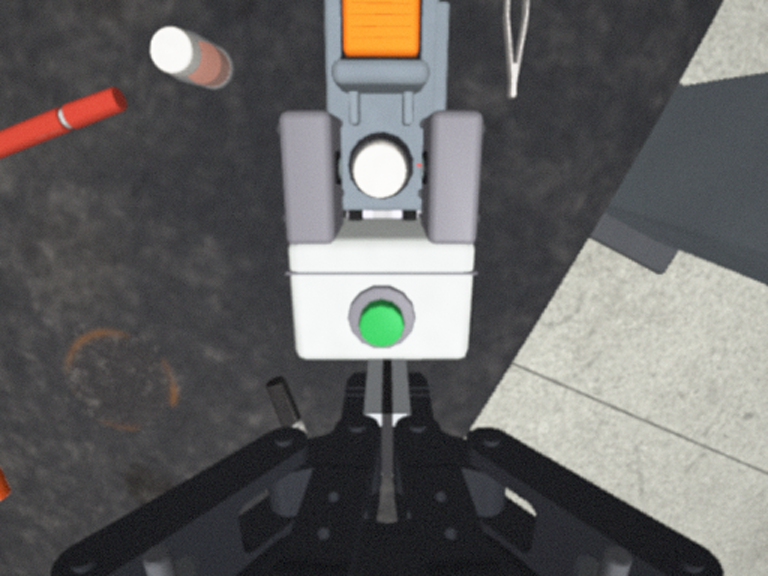

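```bash
python3 - <<'E'
from h import *
s=telemetry.state();p=s['ee_pos']; M=model('wrist')
from scipy.spatial.transform import Rotation as R
q=s['orientation'];r=R.from_quat([*q[1:],q[0]]).as_matrix(); print(r.round(4))
K=atz([382/1.5,323/1.5],.115,M); print(K, (r.T@(K-p)).round(4))
for n in ['scene','side']:
    m=model(n); print(n,(proj(p,m)-[140,130])*3,(proj(K,m)-[140,130])*3)
V=atz([380/1.5,167/1.5],.113,M); print(V,np.linalg.norm((K-V)[:2]))
E
```

```text
[[ 4.227e-01 -9.062e-01 -9.000e-04]
 [-9.062e-01 -4.227e-01 -9.000e-04]
 [ 4.000e-04  1.200e-03 -1.000e+00]]
[0.48839783 0.26708867 0.115     ] [ 0.0018 -0.0029  0.0481]
scene [227.64150415 299.85188527] [228.65893938 354.36858921]
side [200.10443655  52.12420148] [207.36657252 101.58640731]
[0.51912335 0.20265388 0.113     ] 0.07138556670382283
```

Emit:
carry_out:
  moves: "0.0015 -0.0025 0.01 0 0; 0 0 0.012 0 0; 0 0 0.01 0 0; 0 0 0.006 0 0; 0 0 0.004 0 0; 0 0 0.002 0 0; 0 0 0 0 0; 0 0 0 0 0"

```text
t: 11.22
ee_pos: [0.4883, 0.2677, 0.1201]
orientation: [-0.0, 0.843, -0.537, 0.0]
force: [-0.1, 0.1, -0.5]
grip_width: 0.0001
```

```bash
python3 look.py 13 wrist side
```

```text
11.2167 [0.4883 0.2677 0.1201] [-2.000e-04  8.434e-01 -5.373e-01  1.000e-04] [-0.07  0.13 -0.45] 0.0001365326391470255
```

View pics/wrist13.png

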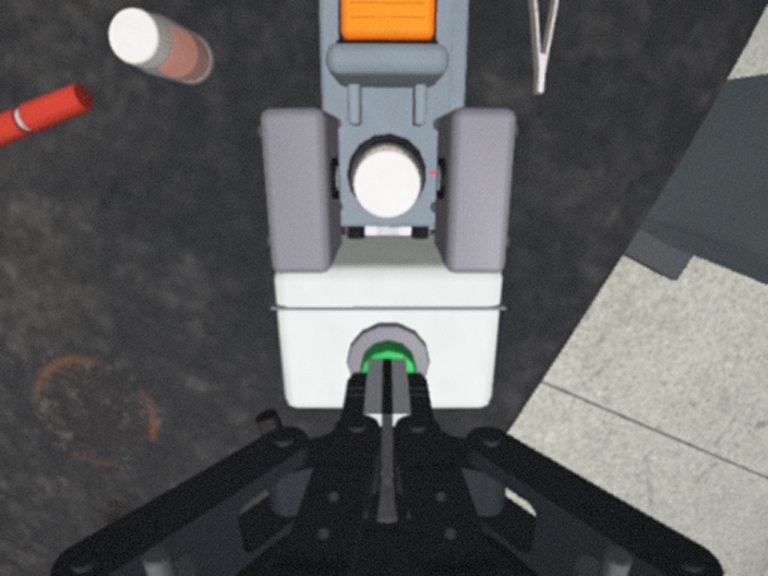

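View pics/side13.png

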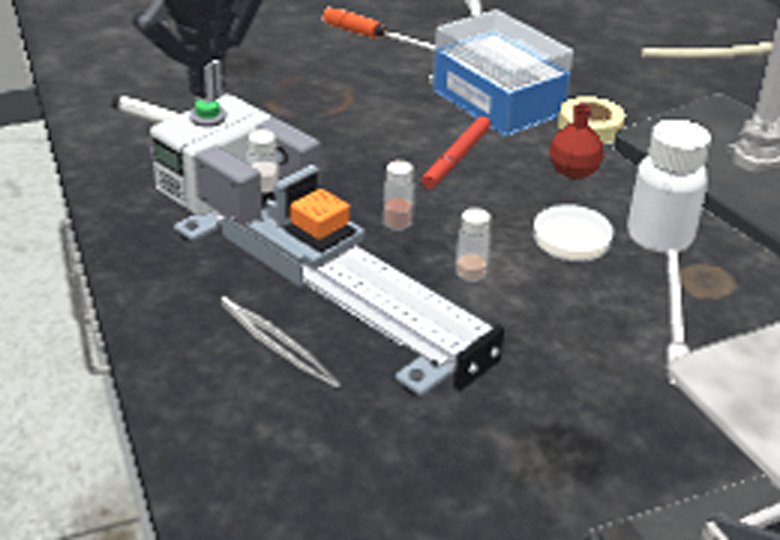

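Emit:
carry_out:
  moves: "0 0 0.003 0 0; 0 0 0.003 0 0; 0 0 0.002 0 0; 0 0 0.002 0 0; 0 0 0.002 0 0; 0 0 0 0 0; 0 0 0 0 0; 0 0 0 0 0"

```text
t: 11.98
ee_pos: [0.4885, 0.2679, 0.111]
orientation: [-0.001, 0.844, -0.537, 0.001]
force: [-7.4, -1.4, 14.7]
grip_width: -0.0
```

Emit:
carry_out:
  moves: "0 0 -0.003 0 0; 0 0 -0.005 0 0; 0 0 -0.01 0 0; 0 0 -0.015 0 0; 0 0 -0.02 0 0; 0 0 -0.015 0 0; 0 0 0 0 0; 0 0 0 0 0"

```text
t: 12.65
ee_pos: [0.4883, 0.2678, 0.1766]
orientation: [-0.001, 0.843, -0.537, -0.0]
force: [0.7, -0.4, -0.4]
grip_width: 0.0001
```

```bash
python3 look.py 14 wrist side
```

```text
12.65 [0.4883 0.2678 0.1766] [-6.000e-04  8.434e-01 -5.374e-01 -0.000e+00] [ 0.69 -0.43 -0.37] 6.190353457525253e-05
```

View pics/wrist14.png

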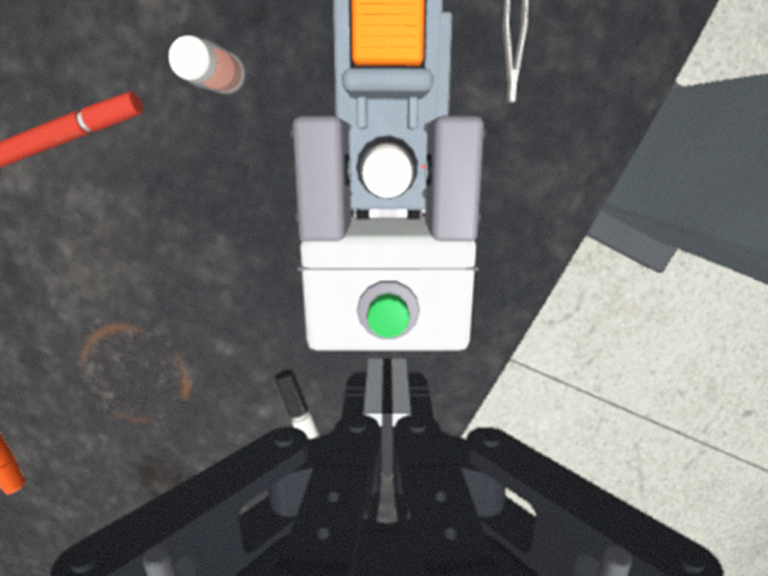

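View pics/side14.png

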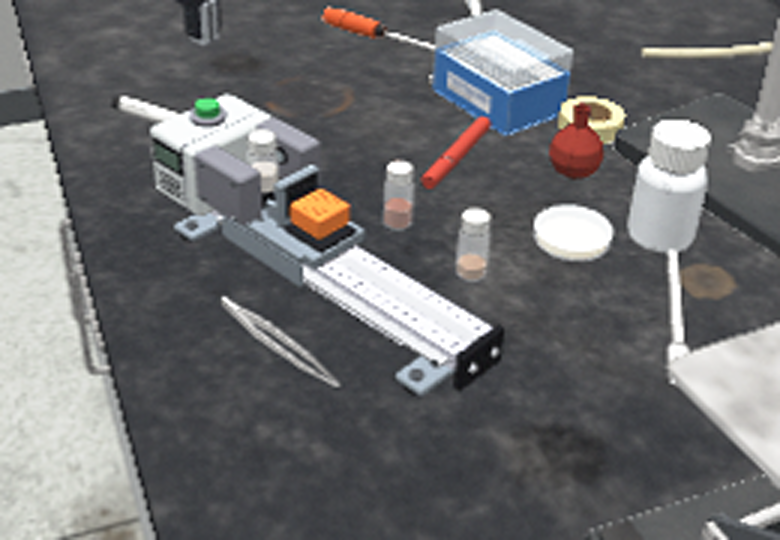

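The key is up, the button is up, the carriage is at the bumpers, and the arm is clear of everything.

```bash
python3 -c "
from station import workorder
print(workorder.job_done())"
```

```text
the job is handed in; nothing more can be done
None
```

The job is done and handed in at about 12.7 s of the 51 s allowed; no verdict was reported.

- **Carriage:** I pressed the orange button about 7 mm down with the shut fingertips (8–9 N). I kept it down while sliding the carriage about 105 mm, with roughly 5 N along the rail. At the bumpers the force rose to about 18 N and the carriage did not move any further.
- **Lock:** I lifted off while still pushing lightly forward. The last pictures show the button up and the carriage front against the bumpers.
- **Green key:** I pressed it about 4 mm to its bottom (14.7 N) and let go. It looks fully up again.
- **Bystanders and arm:** The spare vials and forceps look unmoved, though the last pictures were only compared by eye. The arm is clear of everything, with a force reading below 1 N.

Three readings disagreed or came out odd:
- **Side camera:** it placed points about 5 mm lower in world y than the other two cameras. I relied on the wrist and scene cameras.
- **Lateral force:** there was about 4.5 N sideways on the tool at the start of the push, which went away as the carriage slid.
- **Sliding fingertip:** for most of the slide, friction on the button carried the carriage. The fingertip slid about 1.5 mm forward only at the end, apparently until it met the push plate.

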